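Offer the lime tray across the bakery counter

ROBOT

A 6-joint arm with a two-finger parallel gripper is mounted at the origin on the work surface. World frame = base frame: x ahead of the robot, y to its left, z up, the work surface at z = 0. Lengths are in m, angles in rad, forces in N, time in s.
With the tool pointing down it reaches from about 0.375 to 0.975 m from the base axis. Payload 3.8 kg.
Tool frame: the origin (TCP) lies where the fingers leave the gripper's body, on its centre line; the fingertips stand 73 mm ahead of it and the grasp point (between the pads) lies 54 mm ahead of it; z points along the fingers, y is the line along which they close (so a half turn about z gives the same grasp; the last joint's range is limited). The gripper opens to 85 mm and grips with 20 to 120 N. Pads are 22 mm wide; open, the fingers measure 114 mm over their backs; the gripper's body (76 mm by 85 mm) begins 54 mm behind the grasp point. The pads swing forward as they close: fully open they stand 13 mm farther back than shut.
Start: joints at [-1.353, 0.264, 1.604, -0, 1.274, -0.037], TCP at [0.17, -0.653, 0.304] pointing down, gripper open.
Joint ranges: [-2.63, 2.63], [-0.94, 2.18], [0.31, 2.57], [-1.31, 4.45], [0, 2.66], [-2.55, 2.55]. Speed limits (rad/s): [2.57, 2.57, 3.14, 3.14, 3.14, 3.14].

INTERFACE

Orientations are given as a rotation vector (axis times angle).
In Python, from workcell import read_state, viewer, bot gives the robot as it stands.
- The arm moves only by the tool jog_arm, never from a script. Its argument "increments" is a list that holds one entry, the list of rows, each a list of 7 numbers: the shift along the tool's x, y, z in units of 30 mm (1.0 is 30 mm), then the turn, a rotation vector about the tool's x, y, z in units of 6 degrees (1.0 is 6 degrees), then the opening, from -1 (shut) to 1 (fully open). A call has exactly 5 rows; each row shifts and turns the commanded pose from where the row before left it, along the tool's axes as they then stand; what a row does not reach is not made up. A row lasts 1/12 s, in which the tool goes at most 41.7 mm and 7.16 degrees, less where a joint would pass 70% of its speed; a pose out of reach is approached as far as the arm can. A call is refused whole if a number of a shift passes 1 or a number of a turn 1, either way. A call with a gripper value outside its range is refused whole. The fingers move at their own pace and stop on an object; "force" is the grip in N (left out, the last holds). Time passes only in rows, so rows that do not move let the fingers close, or fill a call up. It gives the time, the measured TCP pose, the force, the opening and the grip force at its end, in the units of the state.
- read_state(): the state, without advancing time (a new reading comes with each control period).
- viewer.read_camera(name): name is "scene" or "side" or "wrist"; returns (picture, depth): 400x640x3 uint8, blue, green, red; 400x640 float32, m along the optical axis (not along the pixel's ray), 0 where there is no reading.
- viewer.camera_params(name): a dict with "fx", "fy", "cx", "cy" (pixels), "k1" (the pictures are not rectified: a ray, as slopes to the right and down, at radius r is drawn at 1 + k1 r^2 times it, then the intrinsics apply), "R" (3x3) and "t" (3): a world point X has camera coordinates R X + t; the wrist camera has in their place "hand_eye" (4x4, takes a point from camera to tool coordinates, whose origin is the TCP and whose axes are the flange's). Camera axes: x right, y down, z forward; pixel columns grow to the right and rows downward; lengths in m; the calibration is good to about 2 mm. A picture is of the moment at which its call begins: read the wrist's pose just before it. camera_params takes no time and is no camera call.
- bot.finish_job(): hands the job in; it is judged then, once.
The state is a dict: "time": time; "q": joint angles; "joint_vel": joint speeds; "joint_torque": joint torques, N m; "tool_pos": TCP position; "tcp_rot": TCP orientation; "wrist_force": force on the tool from outside, world axes, zero at the start; "torque": the same for the moment, N m; "width": opening from 0.0 (shut) to 1.0 (fully open); "grip_force": force on a finger pad.
Only numpy, scipy, OpenCV 4.12 (cv2) and the standard library are available. Lean on these libraries where they do the work, as an engineer would, in place of code of your own. Each camera call takes 0.05 s, during which the arm holds its last target. There are 200 camera calls.

TASK

Take the hanging tray by its overhead handle and lift it off the counter; only once it is clear, carry it over the wooden serving board and turn it about a quarter turn so that its flat tab points the same way as the board's neck. Keep the tray level and the loose lime in its middle all the way, and leave the tumbler, bowl and jar alone. Finish still holding the tray still and level, centred a hand's breadth (about 10 cm) above the board, for a customer to take the lime: do not set it down or let go.

Things in the scene. Friction and masses are not known exactly. Their poses are not given: they have to be found in the camera images.
- tray_grip (a point): Centre of the dark wooden handle bar of the hanging tray, 130 mm above the tray's underside, over its centre. Bar: 14 mm wide (tray x), 70 mm long (tray y), 14 mm high. Axes are the tray's: x towards the tab, y along the bar, z up. Two 6 mm rods rise from the rim at +y and -y, bend inwards 85 mm above the underside and meet the bar's ends.
- tray_mid (a point): Point over the middle of the tray's dish, 28 mm above the tray's underside: where the centre of the lime lies when it is in the middle. Axes as the tray's.
- tray_tab (a point): Point near the outer end of the flat steel tab (30 mm wide, 4 mm thick) that sticks out of the rim; 120 mm from the tray's centre along its +x, 24 mm above its underside.
- tray: The loose hanging tray, same axes; origin at the centre of its underside. A round dished steel pan 180 mm across, 26 mm high at the rim, on a flat 84 mm foot, with a tab and an overhead handle; 0.28 to 0.46 kg. At the start it stands on the counter, its tab pointing roughly to the robot's right (-y).
- lime_center (a point): Centre of the loose green lime, a ball of 42 mm diameter and about 45 g that rolls freely in the dish. The dish slopes up about 8 degrees from its centre, and more steeply beyond 55 mm, so jerks or tilting make it roll.
- board_top (a point): Centre of the top face of the paddle-shaped wooden serving board, which is fixed to the counter: blade 200 mm (its x) by 180 mm (its y), 16 mm thick, top 16 mm above the counter. x points along the neck, a bar 34 mm wide that sticks out 65 mm beyond the blade roughly away from the robot; z up.
- tumbler: Steel tumbler, 68 mm across, 85 mm high, a bystander beyond the work; origin at the centre of its underside.
- bowl: White ceramic bowl, 100 mm across, 45 mm high, a bystander; origin at the centre of its underside.
- jar: Amber glass jar with steel lid, 64 mm across, 85 mm high, a bystander; origin at the centre of its underside.

How it is judged:
By the outcome, as a careful person would: the job done as asked, in the order asked, and still so for the second after the job is handed in, while the arm keeps its last pose, push and grip.
It also fails if it takes over 54 s, if anything falls off the work surface, if the arm or the gripper's body presses on something with over 40 N, if the wrist force passes 120 N, or if a joint passes its speed limit or range.

## Working session

There is one attempt and no reset: what is moved stays moved. The work goes in short steps, Python scripts to look and compute and a tool call to move; the robot and the scene stay as the last step left them, time stands still between calls to the robot, and variables do not carry over. Pictures are saved under pics/ and viewed, at most 10 in all, crops included, and the job is handed in when it is done.

Besides the shell and the picture viewer there is one more tool, called after "Call:" as name([rows], argument=value, ...), one row to a line, values as JSON. jog_arm: Moves the arm, as the interface text tells. Its arguments: {"type":"object","properties":{"increments":{"type":"array","items":{"type":"array","items":{"type":"array","items":{"type":"number"}}}},"force":{"type":"number"}},"required":["increments"]}

```bash
ls; mkdir -p pics; cat > h.py <<'E'
import numpy as np, cv2
from scipy.spatial.transform import Rotation as Ro
from workcell import read_state, viewer, bot
def cam(n):
    s=read_state(); p=viewer.camera_params(n); im,d=viewer.read_camera(n)
    if "hand_eye" in p:
        H=np.array(p["hand_eye"]); R=Ro.from_rotvec(s["tcp_rot"]).as_matrix()
        Rw=R@H[:3,:3]; tw=R@H[:3,3]+np.array(s["tool_pos"])
    else:
        Rw=np.array(p["R"]).T; tw=-Rw@np.array(p["t"])
    return im,d,p,Rw,tw
def cloud(d,p,Rw,tw):
    K=np.array([[p["fx"],0,p["cx"]],[0,p["fy"],p["cy"]],[0,0,1.]])
    v,u=np.mgrid[0:400,0:640]
    uv=np.stack([u,v],-1).reshape(-1,1,2).astype(float)
    r=cv2.undistortPoints(uv,K,np.array([p["k1"],0,0,0.])).reshape(400,640,2)
    P=np.dstack([r,np.ones((400,640))])*d[...,None]
    W=P@Rw.T+tw; W[d==0]=np.nan
    return W
E
python3 - <<'E'
from h import *
print(read_state())
for n in ("scene","side","wrist"):
    im,d,p,Rw,tw=cam(n); cv2.imwrite(f"pics/{n}0.png",im); np.savez(f"{n}0.npz",im=im,W=cloud(d,p,Rw,tw)); print(n,tw,Rw[:,2],p["k1"])
E
```

```text
pics
{'time': 0.0, 'q': array([-1.35289006e+00,  2.64793266e-01,  1.60538704e+00, -7.13298432e-06,
        1.27369189e+00, -3.69037223e-02]), 'joint_vel': array([-0.00075092, -0.00112127,  0.00080028, -0.0016807 ,  0.00055778,
       -0.00016074]), 'joint_torque': array([-5.56768628e-04, -5.15117598e+01, -3.67309678e+01,  1.11611797e-05,
        1.28143933e-02, -7.12991181e-06]), 'tool_pos': array([ 0.17001211, -0.65264936,  0.30252776]), 'tcp_rot': array([-3.11387827e+00, -3.98887534e-01,  3.34040224e-04]), 'wrist_force': array([ 0.1409658 , -0.01340059,  0.58907771]), 'torque': array([ 0.01639497, -0.01763538,  0.00196874]), 'grip_force': 0.0, 'width': 1.0027520679995519}
scene [1.28240038 0.52230266 0.71765446] [-0.62985223 -0.52821296 -0.56945345] -0.09454157957252281
side [-0.05070745  0.71221107  0.96928792] [ 0.5039     -0.55713939 -0.66006097] -0.14161816469329402
wrist [ 0.24972279 -0.63191011  0.37213742] [-0.31047833 -0.07903301 -0.94728928] -0.022340986889506823
```

View pics/scene0.png

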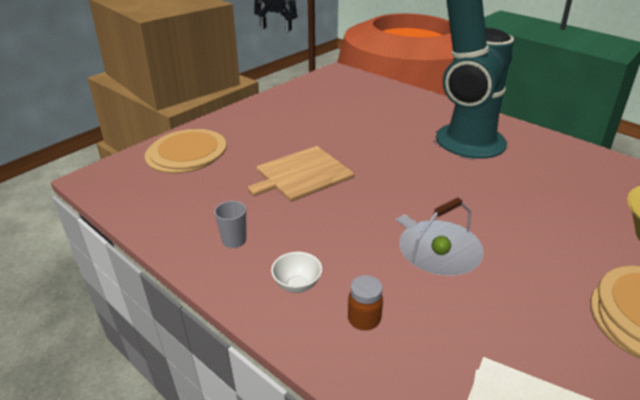

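View pics/side0.png

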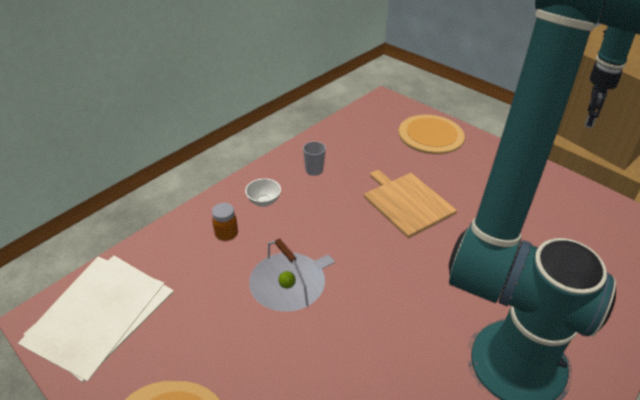

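Scene view: tray centre about (441,247), bar (435–463, 200–214), tab (403,221), lime (441,245), board blade about (305,172) with its neck at (262,187), tumbler (232,225), bowl (297,272), jar (366,303). Side view: bar (277–294, 240–262), tab (328,262), lime (287,280), blade (410,204), neck (380,178).

```bash
python3 - <<'E'
from h import *
np.set_printoptions(precision=4,suppress=True)
def med(W,m): P=W[m]; P=P[~np.isnan(P[:,0])]; return P
for n,box in (("scene",dict(tray=(390,190,490,280),board=(245,140,360,200),tum=(212,195,250,250),bowl=(268,248,326,294),jar=(345,272,386,330))),
              ("side",dict(tray=(240,230,340,312),board=(360,165,460,240),tum=(300,138,330,178),bowl=(242,176,284,208),jar=(208,200,242,242)))):
    f=np.load(n+"0.npz"); im,W=f["im"],f["W"]; hsv=cv2.cvtColor(im,cv2.COLOR_BGR2HSV)
    def sub(k):
        x0,y0,x1,y1=box[k]; return im[y0:y1,x0:x1].reshape(-1,3).astype(int),W[y0:y1,x0:x1].reshape(-1,3)
    c,P=sub("tray"); z=P[:,2]
    bar=P[(z>0.105)&(z<0.16)]; print(n,"bar n",len(bar),bar.mean(0),bar.min(0),bar.max(0))
    q=bar[:,:2]-bar[:,:2].mean(0); print(" bar dir",np.linalg.svd(q)[2][0], "ext",np.ptp(q@np.linalg.svd(q)[2][0]))
    g=(c[:,1]>c[:,2]+25)&(c[:,1]>c[:,0]+40); print(" lime",np.nanmean(P[g],0),g.sum(), np.nanmax(P[g][:,2]))
    pan=(z>0.008)&(z<0.035)&(abs(c.max(1)-c.min(1))<45)
    Q=P[pan,:2].astype(np.float32); print(" pan box",Q.min(0),Q.max(0),cv2.minEnclosingCircle(Q))
    ctr=np.array([*bar[:,:2].mean(0)]); r=np.linalg.norm(Q-ctr,axis=1); t=Q[r>0.1]; print(" tabpts",len(t),t.mean(0) if len(t) else 0, "dir",(t.mean(0)-ctr) if len(t) else 0)
    c,P=sub("board"); wood=(c[:,2]-c[:,0]>50)&(c[:,1]-c[:,0]>25)&(P[:,2]>0.006)
    B=P[wood]; print(" board z",np.median(B[:,2]),len(B),B.min(0),B.max(0))
    # neck split: fit with iterative minAreaRect on raster
    s=2000; o=B[:,:2].min(0)-0.02; ras=np.zeros((700,700),np.uint8)
    pts=((B[:,:2]-o)*s).astype(int)
    for a,b in pts: cv2.circle(ras,(a,b),6,255,-1)
    bl=cv2.morphologyEx(ras,cv2.MORPH_OPEN,np.ones((110,110),np.uint8)) if 0 else cv2.morphologyEx(ras,cv2.MORPH_OPEN,cv2.getStructuringElement(cv2.MORPH_ELLIPSE,(100,100)))
    rect=cv2.minAreaRect(np.argwhere(bl>0)[:,::-1].astype(np.float32))
    bc=np.array(rect[0])/s+o; print(" blade",bc,np.array(rect[1])/s,rect[2])
    nk=B[np.linalg.norm(B[:,:2]-bc,axis=1)>0.138][:,:2]; print(" neck",nk.mean(0),len(nk),"ang",np.degrees(np.arctan2(*(nk.mean(0)-bc)[::-1])))
    for k in("tum","bowl","jar"):
        c,P=sub(k); O=P[P[:,2]>0.015]; print(" ",k,O.min(0),O.max(0))
E
```

```text
scene bar n 327 [0.5276 0.1901 0.131 ] [0.4633 0.173  0.1054] [0.5791 0.2062 0.1409]
 bar dir [ 0.9662 -0.2577] ext 0.1194434452331466
 lime [0.528  0.1926 0.0457] 95 0.05224593397255395
 pan box [0.4263 0.0625] [0.609  0.2776] ((0.5137097835540771, 0.17005354166030884), 0.1089351698756218)
 tabpts 114 [0.4932 0.0812] dir [-0.0345 -0.1089]
 board z 0.01731697060518389 3154 [ 0.3546 -0.3584  0.0061] [ 0.6353 -0.1389  0.0228]
 blade [ 0.3346 -0.3784] [0. 0.] 0.0
 neck [ 0.502  -0.2385] 2808 ang 39.89103991384024
  tum [ 0.7443 -0.2181  0.015 ] [ 0.8123 -0.1493  0.0898]
  bowl [ 0.7339 -0.0316  0.0151] [0.8333 0.067  0.0499]
  jar [0.7379 0.1427 0.0152] [0.7997 0.2038 0.0909]
side bar n 255 [0.5081 0.193  0.1316] [0.4553 0.1757 0.1056] [0.5719 0.2059 0.1408]
 bar dir [-0.977   0.2134] ext 0.11977846250909639
 lime [0.5209 0.1933 0.0464] 21 0.05016697188225705
 pan box [0.4276 0.0633] [0.6072 0.2786] ((0.5118054151535034, 0.16986164450645447), 0.10924021899700165)
 tabpts 121 [0.4905 0.0809] dir [-0.0176 -0.1121]
 board z 0.016186406193545333 3336 [ 0.3524 -0.3681  0.006 ] [ 0.6293 -0.1364  0.0227]
 blade [ 0.3324 -0.3881] [0. 0.] 0.0
 neck [ 0.4818 -0.2372] 2914 ang 45.26757027395597
  tum [ 0.7394 -0.2194  0.0151] [ 0.8108 -0.1486  0.089 ]
  bowl [ 0.7327 -0.0319  0.015 ] [0.8328 0.0668 0.049 ]
  jar [0.7297 0.1443 0.015 ] [0.7927 0.2059 0.0895]
```

```bash
python3 - <<'E'
from h import *
from scipy.optimize import least_squares, minimize
np.set_printoptions(precision=4,suppress=True)
allB=[];
for n,tb,bb in (("scene",(390,190,490,280),(235,135,370,205)),("side",(240,230,345,315),(355,160,465,245))):
    f=np.load(n+"0.npz"); im,W=f["im"].astype(int),f["W"]
    def sub(b): x0,y0,x1,y1=b; return im[y0:y1,x0:x1].reshape(-1,3),W[y0:y1,x0:x1].reshape(-1,3)
    c,P=sub(tb); z=P[:,2]
    m=(z>0.12)&(z<0.15); b=P[m][:,:2].astype(np.float32); r=cv2.minAreaRect(b); print(n,"bar",r,len(b), P[m][:,2].max())
    m&=(c[:,2]-c[:,0]>25); b=P[m][:,:2].astype(np.float32); print("  brown",cv2.minAreaRect(b),len(b))
    pan=(z>0.008)&(z<0.035)&((c.max(1)-c.min(1))<45); Q=P[pan,:2]
    rim=Q[(P[pan,2]>0.020)]
    c0=np.array([0.516,0.188])
    for _ in range(5):
        rr=np.linalg.norm(Q-c0,axis=1)
        # outer boundary per angle, excluding tab
        a=np.degrees(np.arctan2(*(Q-c0).T[::-1])); e=[]
        for k in range(-180,180,6):
            s=(a>=k)&(a<k+6)
            if s.sum()>3 and not(-118<k+3<-90): e.append(Q[s][rr[s].argmax()])
        e=np.array(e); s=least_squares(lambda v:np.linalg.norm(e-v[:2],axis=1)-v[2],[*c0,.09],loss="soft_l1",f_scale=.002); c0=s.x[:2]
    print("  pan",s.x,len(e)); t=Q[np.linalg.norm(Q-c0,axis=1)>0.1]; d=t.mean(0)-c0; print("  tab ang",np.degrees(np.arctan2(d[1],d[0])),len(t),np.linalg.norm(t-c0,axis=1).max())
    # board: chroma seg on wood; fit paddle by area membership
    c,P=sub(bb); ok=~np.isnan(P[:,0])&(abs(P[:,2]-.012)<.014); c,P=c[ok],P[ok]
    wood=((c[:,1]-c[:,0])>22)&(P[:,2]>0.009)
    def cost(v):
        ca,sa=np.cos(v[2]),np.sin(v[2]); x=(P[:,0]-v[0])*ca+(P[:,1]-v[1])*sa; y=-(P[:,0]-v[0])*sa+(P[:,1]-v[1])*ca
        sd=np.minimum(np.maximum(abs(x)-.1,abs(y)-.09),np.maximum(abs(x-.1325)-.0325,abs(y)-.017))
        ins=1/(1+np.exp(np.clip(sd/.0015,-50,50))); return ((ins-wood)**2).sum()
    best=min((minimize(cost,[.46,-.245,a],method="Nelder-Mead",options=dict(initial_simplex=[[.46,-.245,a],[.48,-.245,a],[.46,-.26,a],[.46,-.245,a+.15]],xatol=1e-5,fatol=1e-3,maxiter=600)) for a in (-.6,-.4,-.2,0,.2)),key=lambda r:r.fun)
    print("  board",best.x,np.degrees(best.x[2]),best.fun,wood.sum())
E
```

```text
scene bar ((0.5201792120933533, 0.1900763213634491), (0.01580282486975193, 0.09740813076496124), 75.69618225097656) 284 0.1408709096590094
  brown ((0.5139145851135254, 0.19167359173297882), (0.01580282486975193, 0.08447808772325516), 75.69618225097656) 246
  pan [0.5187 0.1886 0.0891] 55
  tab ang -102.64639427970508 100 0.12800806296330655
  board [ 0.4706 -0.2507 -0.2505] -14.353393876961329 244.98110738844625 3108
side bar ((0.5146064758300781, 0.18997050821781158), (0.01553625799715519, 0.09898237138986588), 76.40558624267578) 223 0.14082747030285825
  brown ((0.5166952610015869, 0.18940182030200958), (0.015007450245320797, 0.06842978298664093), 75.8645248413086) 173
  pan [0.5169 0.1892 0.0892] 55
  tab ang -104.51468003578483 114 0.12915248206418806
  board [ 0.47   -0.2517 -0.2588] -14.829894144861923 177.74078648188885 3299
```

Call:
jog_arm([
  [[0,0,0,0,0,0.95,1],[0,0,0,0,0,0.95,1],[0,0,0,0,0,0.95,1],[0,0,0,0,0,0.95,1],[0,0,0,0,0,0.95,1]],
])

```text
time: 0.57
tool_pos: [0.1701, -0.6529, 0.3033]
tcp_rot: [-3.117, 0.388, 0.001]
wrist_force: [0.1, -0.8, 0.0]
width: 1.001
grip_force: 0.0
```

Call:
jog_arm([
  [[0.88,-0.9,0,0,0,0,1],[0.88,-0.9,0,0,0,0,1],[0.88,-0.9,0,0,0,0,1],[0.88,-0.9,0,0,0,0,1],[0.88,-0.9,0,0,0,0,1]],
])

```text
time: 0.98
tool_pos: [0.3317, -0.5527, 0.3035]
tcp_rot: [-3.118, 0.381, 0.001]
wrist_force: [0.1, -1.7, 0.2]
width: 0.999
grip_force: 0.0
```

Call:
jog_arm([
  [[0,-1,0,0,0,0,1],[0,-1,0,0,0,0,1],[0,-1,0,0,0,0,1],[0,-1,0,0,0,0,1],[0,-1,0,0,0,0,1]],
])

```text
time: 1.4
tool_pos: [0.3669, -0.4066, 0.3034]
tcp_rot: [-3.118, 0.38, 0.001]
wrist_force: [0.7, -0.2, 0.2]
width: 0.999
grip_force: 0.0
```

Call:
jog_arm([
  [[0,-1,0,0,0,0,1],[0,-1,0,0,0,0,1],[0,-1,0,0,0,0,1],[0,-1,0,0,0,0,1],[0,-1,0,0,0,0,1]],
])

```text
time: 1.82
tool_pos: [0.4026, -0.2611, 0.3036]
tcp_rot: [-3.118, 0.381, 0.0]
wrist_force: [0.8, -0.5, -0.2]
width: 0.999
grip_force: 0.0
```

Call:
jog_arm([
  [[0,-1,0,0,0,0,1],[0,-1,0,0,0,0,1],[0,-1,0,0,0,0,1],[0,-1,0,0,0,0,1],[0,-1,0,0,0,0,1]],
])

```text
time: 2.23
tool_pos: [0.4387, -0.1156, 0.3038]
tcp_rot: [-3.118, 0.38, 0.0]
wrist_force: [0.8, -0.2, 0.0]
width: 0.998
grip_force: 0.0
```

Call:
jog_arm([
  [[0,-1,0,0,0,0,1],[0,-1,0,0,0,0,1],[0,-1,0,0,0,0,1],[0,-1,0,0,0,0,1],[0,-1,0,0,0,0,1]],
])

```text
time: 2.65
tool_pos: [0.4747, 0.0301, 0.3037]
tcp_rot: [3.118, -0.38, -0.0]
wrist_force: [0.6, 0.0, 0.0]
width: 1.002
grip_force: 0.0
```

Call:
jog_arm([
  [[0,-1,0,0,0,0,1],[0,-1,0,0,0,0,1],[0,-1,0,0,0,0,1],[0,-1,0,0,0,0,1],[0,0,0,0,0,0,1]],
])

```text
time: 3.07
tool_pos: [0.5043, 0.1492, 0.3037]
tcp_rot: [-3.117, 0.374, -0.0]
wrist_force: [0.8, -0.8, 0.6]
width: 1.001
grip_force: 0.0
```

```bash
python3 - <<'E'
from h import *
im,d,p,Rw,tw=cam("wrist"); W=cloud(d,p,Rw,tw); cv2.imwrite("pics/wrist1.png",im)
z=W[...,2]; m=(z>.122)&(z<.15); 
n,l,st,ce=cv2.connectedComponentsWithStats(m.astype(np.uint8))
for i in range(1,n):
    if st[i,4]>50: print(st[i],W[l==i].mean(0),cv2.minAreaRect(W[l==i][:,:2].astype(np.float32)))
s=read_state();print(s["tool_pos"],s["tcp_rot"],s["q"])
E
```

```text
[ 256  133   25  110 1967] [0.52199613 0.18759286 0.13487489] ((0.5184475183486938, 0.1892882138490677), (0.014614163897931576, 0.08924225717782974), 76.34754180908203)
[0.50378403 0.14721759 0.30352655] [-3.11899484e+00  3.74390652e-01  9.35029455e-04] [ 2.36636543e-01 -2.09261355e-02  1.92221537e+00  4.25364922e-04
  1.24078891e+00  2.04622312e+00]
```

View pics/wrist1.png

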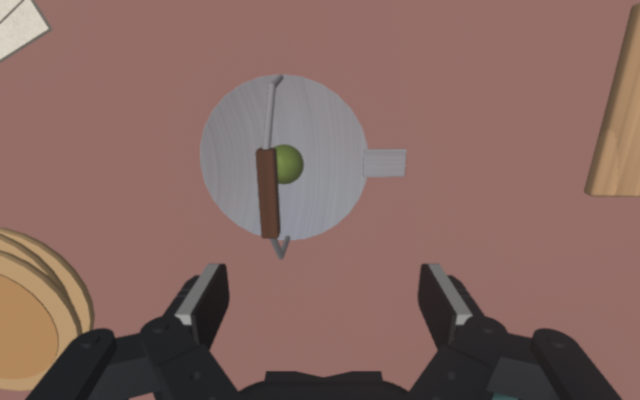

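Wrist view: bar from (267,150) to (271,238), lime at (285,164), tab end at (405,163). This agrees with the fixed cameras, so I'll align and descend.

Call:
jog_arm([
  [[0.13,-0.75,0,0,0,0,1],[0,-0.72,0,0,0,0,1],[0,0,0.5,0,0,0,1],[0,0,0.5,0,0,0,1],[0,0,0,0,0,0,1]],
])

```text
time: 3.53
tool_pos: [0.5161, 0.1857, 0.2704]
tcp_rot: [3.115, -0.38, -0.009]
wrist_force: [-1.3, -0.8, -0.9]
width: 0.999
grip_force: 0.0
```

```bash
python3 - <<'E'
from h import *
s=read_state(); R=Ro.from_rotvec(s["tcp_rot"]).as_matrix(); print(s["tool_pos"],R@[0,0,1]); print(R.T@(np.array([.518,.189,.184])-s["tool_pos"])/.03)
E
```

```text
[0.51614582 0.18570424 0.27038687] [-0.00598219 -0.00233695 -0.99997938]
[ 0.04869414 -0.13216367  2.87887637]
```

Call:
jog_arm([
  [[0.03,-0.05,0.7,0,0,0,1],[0,0,0.7,0,0,0,1],[0,0,0.7,0,0,0,1],[0,0,0.3,0,0,0,1],[0,0,0,0,0,0,1]],
])

```text
time: 3.95
tool_pos: [0.5175, 0.1868, 0.1995]
tcp_rot: [3.116, -0.381, -0.008]
wrist_force: [-1.0, 0.4, -0.4]
width: 1.0
grip_force: 0.0
```

```bash
python3 - <<'E'
from h import *
im,d,p,Rw,tw=cam("side"); cv2.imwrite("pics/side1.png",cv2.resize(im[180:340,200:400],None,fx=3.5,fy=3.5,interpolation=2))
s=read_state(); R=Ro.from_rotvec(s["tcp_rot"]).as_matrix(); print(s["tool_pos"],R@[0,0,1]); print(R.T@(np.array([.518,.189,.184])-s["tool_pos"])/.03)
E
```

```text
[0.51859571 0.18728979 0.20122683] [-2.42143677e-03 -9.10325946e-04 -9.99996654e-01]
[-0.03178539 -0.05138454  0.57422187]
```

View pics/side1.png

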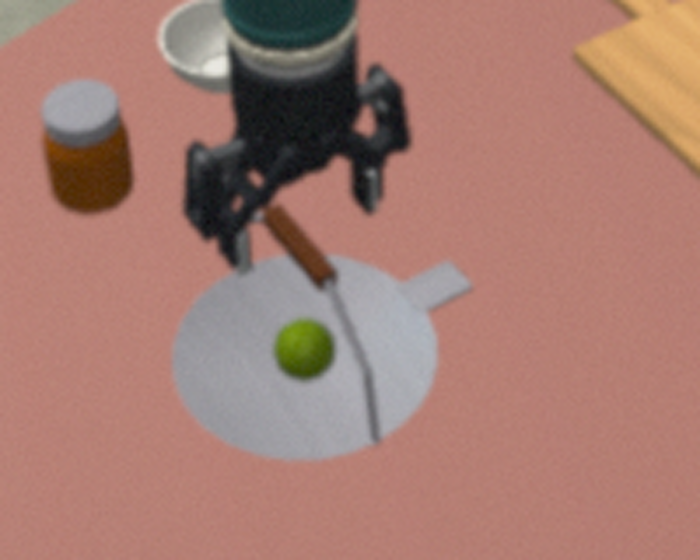

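The open fingers straddle the bar (bar at about (300,245) in the crop), with the lime in the middle. I'll descend the rest and close in stages.

Call:
jog_arm([
  [[0,-0.05,0.4,0,0,0,1],[0,0,0.17,0,0,0,1],[0,0,0,0,0,0,1],[0,0,0,0,0,0,0.2],[0,0,0,0,0,0,-0.2]],
], force=60)

```text
time: 4.42
tool_pos: [0.52, 0.1898, 0.1853]
tcp_rot: [-3.118, 0.38, -0.001]
wrist_force: [0.2, -1.3, 0.4]
width: 0.749
grip_force: 0.0
```

Call:
jog_arm([
  [[0,0,0,0,0,0,-0.3],[0,0,0,0,0,0,-0.4],[0,0,0,0,0,0,-0.45],[0,0,0,0,0,0,-0.5],[0,0,0,0,0,0,-0.53]],
])

```text
time: 4.83
tool_pos: [0.5197, 0.1896, 0.1849]
tcp_rot: [-3.118, 0.38, -0.0]
wrist_force: [-0.5, 0.1, 0.4]
width: 0.237
grip_force: 0.0
```

```bash
python3 - <<'E'
from h import *
s=read_state(); R=Ro.from_rotvec(s["tcp_rot"]).as_matrix(); print(s["tool_pos"],R@[0,0,1],s["width"],s["grip_force"]); print(R.T@(np.array([.518,.189,.184])-s["tool_pos"])/.03)
E
```

```text
[0.51968356 0.18963775 0.18490939] [ 1.86287856e-04  9.86600677e-05 -9.99999978e-01] 0.23744940707433884 0.0
[-0.04937126  0.03412409  0.0303005 ]
```

Call:
jog_arm([
  [[0,0.03,0,0,0,0,-0.56],[0,0,0,0,0,0,-0.58],[0,0,0,0,0,0,-0.6],[0,0,0,0,0,0,-0.62],[0,0,0,0,0,0,-0.64]],
])

```text
time: 5.25
tool_pos: [0.5194, 0.1887, 0.1848]
tcp_rot: [3.118, -0.38, -0.0]
wrist_force: [0.2, 0.3, -0.5]
width: 0.182
grip_force: 0.0
```

Call:
jog_arm([
  [[0,0,0,0,0,0,-0.66],[0,0,0,0,0,0,-0.68],[0,0,0,0,0,0,-0.7],[0,0,0,0,0,0,-0.75],[0,0,0,0,0,0,-0.8]],
])

```text
time: 5.67
tool_pos: [0.5196, 0.1889, 0.1849]
tcp_rot: [-3.118, 0.38, -0.001]
wrist_force: [-0.1, 1.1, 0.6]
width: 0.155
grip_force: 59.3
```

Call:
jog_arm([
  [[0,0,0,0,0,0,-1],[0,0,0,0,0,0,-1],[0,0,0,0,0,0,-1],[0,0,0,0,0,0,-1],[0,0,0,0,0,0,-1]],
])

```text
time: 6.08
tool_pos: [0.5196, 0.1888, 0.185]
tcp_rot: [-3.118, 0.38, -0.001]
wrist_force: [1.3, 1.2, 0.9]
width: 0.148
grip_force: 59.4
```

```bash
cat >> h.py <<'E'
def look(name,box,out=None):
    "lime centre, pan rim plane/centre from a fixed camera, in box x0,y0,x1,y1"
    im,d,p,Rw,tw=cam(name); W=cloud(d,p,Rw,tw); x0,y0,x1,y1=box
    c=im[y0:y1,x0:x1].reshape(-1,3).astype(int); P=W[y0:y1,x0:x1].reshape(-1,3)
    g=(c[:,1]>c[:,2]+25)&(c[:,1]>c[:,0]+40); L=P[g]; L=L[~np.isnan(L[:,0])]
    v=L.mean(0)-tw; v/=np.linalg.norm(v); print(name,"lime ctr~",L.mean(0)+v*0.014,len(L))
    if out: cv2.imwrite(out,cv2.resize(im[y0:y1,x0:x1],None,fx=3,fy=3,interpolation=2))
    s=read_state(); R=Ro.from_rotvec(s["tcp_rot"]).as_matrix()
    print("tcp",s["tool_pos"],"toolz",(R@[0,0,1]).round(4),"yyaw",np.degrees(np.arctan2(R[1,1],R[0,1])).round(2),"w",s["width"],s["grip_force"],"F",s["wrist_force"].round(2),"T",s["torque"].round(3),s["time"])
    return im,W
E
python3 - <<'E'
from h import *
look("scene",(380,180,500,290))
look("side",(230,180,350,320))
E
```

```text
scene lime ctr~ [0.51798768 0.18836496 0.03668947] 92
tcp [0.51958101 0.18883492 0.18496957] toolz [ 4.e-04  2.e-04 -1.e+00] yyaw -103.9 w 0.15223263625105737 59.42596793174744 F [0.3  1.45 1.36] T [ 0.299 -0.11   0.012] 6.1333
side lime ctr~ [0.52498138 0.18843958 0.03639357] 32
tcp [0.51958    0.18884033 0.18496239] toolz [ 4.e-04  3.e-04 -1.e+00] yyaw -103.9 w 0.1503992357482826 59.43833827972412 F [0.6  1.83 1.64] T [ 0.31  -0.11   0.019] 6.1833
```

Gripped, and the lime hasn't moved. A gentle lift comes next.

Call:
jog_arm([
  [[0,0,-0.03,0,0,0,-1],[0,0,-0.06,0,0,0,-1],[0,0,-0.09,0,0,0,-1],[0,0,-0.12,0,0,0,-1],[0,0,-0.14,0,0,0,-1]],
])

```text
time: 6.6
tool_pos: [0.5188, 0.1884, 0.1974]
tcp_rot: [3.118, -0.38, -0.003]
wrist_force: [0.1, -0.5, -4.5]
width: 0.149
grip_force: 58.6
```

Call:
jog_arm([
  [[0,0,-0.15,0,0,0,-1],[0,0,-0.15,0,0,0,-1],[0,0,-0.13,0,0,0,-1],[0,0,-0.09,0,0,0,-1],[0,0,-0.04,0,0,0,-1]],
])

```text
time: 7.02
tool_pos: [0.5198, 0.1888, 0.2157]
tcp_rot: [-3.118, 0.38, -0.002]
wrist_force: [-0.1, -0.0, -4.7]
width: 0.148
grip_force: 58.7
```

```bash
python3 - <<'E'
from h import *
look("scene",(370,170,500,290),"pics/s2.png")
im,W=look("side",(230,170,350,320))
E
```

```text
scene lime ctr~ [0.51816586 0.18814728 0.06705507] 103
tcp [0.5197659  0.18883621 0.21561953] toolz [ 1.1e-03  4.0e-04 -1.0e+00] yyaw -103.9 w 0.15566225370277742 58.68319809436798 F [-0.23  0.1  -3.59] T [-0.016 -0.009  0.014] 7.0667
side lime ctr~ [0.52610103 0.18873473 0.06722836] 36
tcp [0.51961251 0.18877613 0.21522738] toolz [ 7.e-04  2.e-04 -1.e+00] yyaw -103.9 w 0.14918454062399028 58.68193030357361 F [-0.65 -0.41 -4.84] T [-0.001 -0.03   0.041] 7.1167
```

View pics/s2.png

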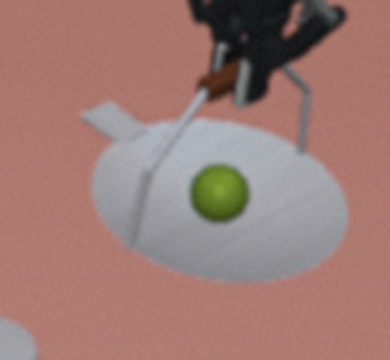

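Call:
jog_arm([
  [[0,0,-0.06,0,0,0,-1],[0,0,-0.12,0,0,0,-1],[0,0,-0.18,0,0,0,-1],[0,0,-0.24,0,0,0,-1],[0,0,-0.27,0,0,0,-1]],
])

```text
time: 7.53
tool_pos: [0.5194, 0.1887, 0.2414]
tcp_rot: [3.118, -0.38, -0.001]
wrist_force: [0.6, 0.3, -4.3]
width: 0.148
grip_force: 58.6
```

Call:
jog_arm([
  [[0,0,-0.27,0,0,0,-1],[0,0,-0.27,0,0,0,-1],[0,0,-0.27,0,0,0,-1],[0,0,-0.27,0,0,0,-1],[0,0,-0.27,0,0,0,-1]],
])

```text
time: 7.95
tool_pos: [0.5195, 0.1887, 0.2825]
tcp_rot: [-3.118, 0.38, -0.001]
wrist_force: [0.6, 0.0, -4.3]
width: 0.152
grip_force: 58.6
```

Call:
jog_arm([
  [[0,0,-0.25,0,0,0,-1],[0,0,-0.2,0,0,0,-1],[0,0,-0.12,0,0,0,-1],[0,0,-0.06,0,0,0,-1],[0,0,0,0,0,0,-1]],
])

```text
time: 8.37
tool_pos: [0.5196, 0.1888, 0.3007]
tcp_rot: [-3.118, 0.38, -0.001]
wrist_force: [0.5, -0.0, -6.2]
width: 0.152
grip_force: 58.7
```

```bash
cat >> h.py <<'E'
def tray(name,box):
    im,W=look(name,box); s=read_state(); x0,y0,x1,y1=box
    c=im[y0:y1,x0:x1].reshape(-1,3).astype(int); P=W[y0:y1,x0:x1].reshape(-1,3)
    u=s["tool_pos"][2]-.185
    m=((c.max(1)-c.min(1))<40)&(abs(P[:,2]-u-.018)<.02); P=P[m]
    P=P[np.linalg.norm(P[:,:2]-s["tool_pos"][:2],axis=1)<.14]
    c0,_=cv2.minEnclosingCircle(P[np.linalg.norm(P[:,:2]-s["tool_pos"][:2],axis=1)<.096][:,:2].astype(np.float32))
    r=np.linalg.norm(P[:,:2]-c0,axis=1); t=P[r>.1]; d=t[:,:2].mean(0)-c0
    q=P[(r>.076)&(r<.089)]; A=np.c_[q[:,:2]-c0,np.ones(len(q))]
    k=np.linalg.lstsq(A,q[:,2],rcond=None)[0]; e=q[:,2]-A@k; k=np.linalg.lstsq(A[abs(e)<.005],q[abs(e)<.005,2],rcond=None)[0]
    print(" pan ctr",np.round(c0,4),"tab yaw",np.degrees(np.arctan2(d[1],d[0])),"n",len(t),len(q),"tilt deg x,y",np.degrees(k[:2]).round(2),"rim z",k[2])
E
python3 - <<'E'
from h import *
tray("scene",(350,110,520,290))
tray("side",(200,120,370,320))
print(read_state()["q"])
E
```

```text
scene lime ctr~ [0.51802428 0.18760503 0.15280267] 105
tcp [0.51938716 0.18872907 0.30020751] toolz [-1.e-04 -0.e+00 -1.e+00] yyaw -103.9 w 0.15013869482349002 58.67818057537079 F [-0.38  0.59 -4.45] T [ 0.061 -0.048 -0.021] 8.4167
 pan ctr [0.5185 0.1857] tab yaw -103.27922293599353 n 93 897 tilt deg x,y [ 0.19 -0.37] rim z 0.14068954672497272
side lime ctr~ [0.52710865 0.1871176  0.1522533 ] 23
tcp [0.51919643 0.18866969 0.29984448] toolz [-8.e-04 -2.e-04 -1.e+00] yyaw -103.9 w 0.15034358521115315 58.67789268493652 F [ 0.13 -0.21 -5.01] T [-0.037 -0.049  0.024] 8.4667
 pan ctr [0.5165 0.1861] tab yaw -104.78097366656523 n 112 891 tilt deg x,y [-0.06 -0.51] rim z 0.13917188931990368
[3.03457094e-01 3.55297285e-02 1.87225358e+00 9.04775205e-06
 1.23463193e+00 2.11685946e+00]
```

Level to within 0.5° and clear of the counter. Now a smooth carry over the board, then the turn there.

Call:
jog_arm([
  [[0.006,0.05,0,0,0,0,-1],[0.013,0.1,0,0,0,0,-1],[0.02,0.15,0,0,0,0,-1],[0.026,0.2,0,0,0,0,-1],[0.033,0.25,0,0,0,0,-1]],
])

```text
time: 8.88
tool_pos: [0.5167, 0.1656, 0.3001]
tcp_rot: [3.118, -0.38, -0.001]
wrist_force: [-0.4, -0.4, -4.2]
width: 0.15
grip_force: 58.6
```

Call:
jog_arm([
  [[0.039,0.3,0,0,0,0,-1],[0.046,0.35,0,0,0,0,-1],[0.052,0.4,0,0,0,0,-1],[0.059,0.45,0,0,0,0,-1],[0.065,0.5,0,0,0,0,-1]],
])

```text
time: 9.3
tool_pos: [0.5098, 0.1046, 0.3004]
tcp_rot: [3.118, -0.38, 0.0]
wrist_force: [1.2, 0.3, -5.4]
width: 0.156
grip_force: 58.6
```

Call:
jog_arm([
  [[0.065,0.5,0,0,0,0,-1],[0.065,0.5,0,0,0,0,-1],[0.065,0.5,0,0,0,0,-1],[0.065,0.5,0,0,0,0,-1],[0.065,0.5,0,0,0,0,-1]],
])

```text
time: 9.72
tool_pos: [0.501, 0.0291, 0.3004]
tcp_rot: [3.118, -0.381, 0.0]
wrist_force: [-0.2, 0.9, -3.6]
width: 0.149
grip_force: 58.7
```

Call:
jog_arm([
  [[0.065,0.5,0,0,0,0,-1],[0.065,0.5,0,0,0,0,-1],[0.065,0.5,0,0,0,0,-1],[0.065,0.5,0,0,0,0,-1],[0.065,0.5,0,0,0,0,-1]],
])

```text
time: 10.13
tool_pos: [0.4923, -0.046, 0.3004]
tcp_rot: [3.118, -0.381, 0.0]
wrist_force: [-0.6, -1.2, -4.5]
width: 0.152
grip_force: 58.6
```

Call:
jog_arm([
  [[0.065,0.5,0,0,0,0,-1],[0.065,0.5,0,0,0,0,-1],[0.065,0.5,0,0,0,0,-1],[0.065,0.5,0,0,0,0,-1],[0.065,0.5,0,0,0,0,-1]],
])

```text
time: 10.55
tool_pos: [0.4836, -0.1211, 0.3004]
tcp_rot: [3.118, -0.381, 0.0]
wrist_force: [0.1, 0.1, -4.3]
width: 0.156
grip_force: 58.7
```

Call:
jog_arm([
  [[0.065,0.5,0,0,0,0,-1],[0.065,0.5,0,0,0,0,-1],[0.065,0.5,0,0,0,0,-1],[0.062,0.48,0,0,0,0,-1],[0.059,0.45,0,0,0,0,-1]],
])

```text
time: 10.97
tool_pos: [0.4751, -0.1941, 0.3004]
tcp_rot: [3.118, -0.382, 0.0]
wrist_force: [-0.0, 0.2, -4.4]
width: 0.151
grip_force: 58.6
```

Call:
jog_arm([
  [[0.052,0.4,0,0,0,0,-1],[0.046,0.35,0,0,0,0,-1],[0.039,0.3,0,0,0,0,-1],[0.033,0.25,0,0,0,0,-1],[0.026,0.2,0,0,0,0,-1]],
])

```text
time: 11.38
tool_pos: [0.4708, -0.2383, 0.3003]
tcp_rot: [-3.118, 0.381, 0.0]
wrist_force: [-0.6, 0.4, -4.4]
width: 0.149
grip_force: 58.7
```

Call:
jog_arm([
  [[0.02,0.15,0,0,0,0,-1],[0.013,0.1,0,0,0,0,-1],[0.006,0.05,0,0,0,0,-1],[0,0,0,0,0,0,-1],[0,0,0,0,0,0,-1]],
])

```text
time: 11.8
tool_pos: [0.47, -0.2462, 0.3003]
tcp_rot: [-3.118, 0.38, 0.0]
wrist_force: [1.0, 0.9, -4.5]
width: 0.15
grip_force: 58.7
```

```bash
python3 - <<'E'
from h import *
tray("side",(330,60,520,260))
im,W=look("scene",(220,80,420,240),"pics/s3.png")
print(read_state()["q"])
E
```

```text
side lime ctr~ [ 0.47248392 -0.23715891  0.15360832] 10
tcp [ 0.47002675 -0.24616241  0.30022743] toolz [-1.e-04  3.e-04 -1.e+00] yyaw -103.88 w 0.15188842515867756 58.648695945739746 F [-0.68 -0.65 -5.35] T [-0.027  0.02  -0.029] 11.85
 pan ctr [ 0.4668 -0.2489] tab yaw -104.52227340923153 n 61 524 tilt deg x,y [-0.3  -0.51] rim z 0.13981684514389117
scene lime ctr~ [ 0.4655578 -0.2381251  0.1535401] 49
tcp [ 0.4700351  -0.24614169  0.30025913] toolz [ 0.e+00  2.e-04 -1.e+00] yyaw -103.87 w 0.15057803818093532 58.64665925502777 F [-0.51  0.66 -4.77] T [ 0.009 -0.026 -0.018] 11.9
[-5.29439519e-01 -7.63042801e-03  1.91521424e+00  1.87096574e-04
  1.23410204e+00  1.28339566e+00]
```

View pics/s3.png

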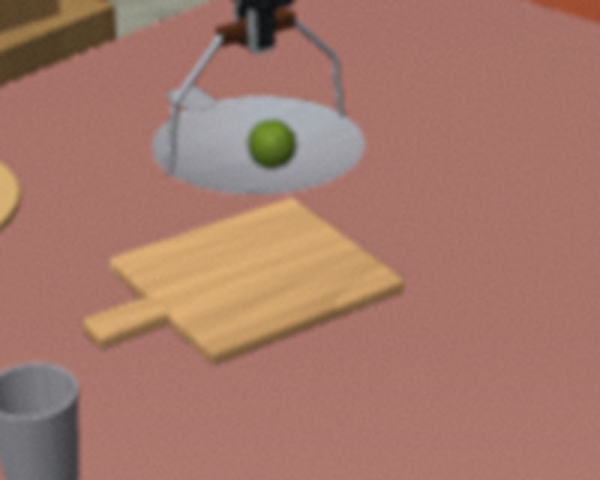

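The tray is above the board and the lime is about 8 mm off its centre (at (272,143) in the crop). The neck points to (100,325). Now I'll turn it slowly.

Call:
jog_arm([
  [[0,0,0,0,0,-0.05,-1],[0,0,0,0,0,-0.1,-1],[0,0,0,0,0,-0.15,-1],[0,0,0,0,0,-0.2,-1],[0,0,0,0,0,-0.25,-1]],
])

```text
time: 12.32
tool_pos: [0.47, -0.2465, 0.3003]
tcp_rot: [-3.131, 0.254, 0.0]
wrist_force: [0.2, -0.2, -4.6]
width: 0.151
grip_force: 58.7
```

Call:
jog_arm([
  [[0,0,0,0,0,-0.3,-1],[0,0,0,0,0,-0.35,-1],[0,0,0,0,0,-0.4,-1],[0,0,0,0,0,-0.45,-1],[0,0,0,0,0,-0.5,-1]],
])

```text
time: 12.73
tool_pos: [0.47, -0.2465, 0.3003]
tcp_rot: [-3.141, -0.077, -0.0]
wrist_force: [0.4, 0.2, -4.1]
width: 0.147
grip_force: 58.7
```

Call:
jog_arm([
  [[0,0,0,0,0,-0.5,-1],[0,0,0,0,0,-0.5,-1],[0,0,0,0,0,-0.5,-1],[0,0,0,0,0,-0.5,-1],[0,0,0,0,0,-0.5,-1]],
])

```text
time: 13.15
tool_pos: [0.47, -0.2465, 0.3003]
tcp_rot: [-3.104, -0.486, -0.0]
wrist_force: [0.5, -0.6, -4.9]
width: 0.156
grip_force: 58.6
```

Call:
jog_arm([
  [[0,0,0,0,0,-0.5,-1],[0,0,0,0,0,-0.5,-1],[0,0,0,0,0,-0.5,-1],[0,0,0,0,0,-0.5,-1],[0,0,0,0,0,-0.5,-1]],
])

```text
time: 13.57
tool_pos: [0.47, -0.2465, 0.3003]
tcp_rot: [-3.014, -0.887, -0.0]
wrist_force: [-0.1, 0.4, -4.9]
width: 0.147
grip_force: 58.7
```

Call:
jog_arm([
  [[0,0,0,0,0,-0.5,-1],[0,0,0,0,0,-0.5,-1],[0,0,0,0,0,-0.5,-1],[0,0,0,0,0,-0.5,-1],[0,0,0,0,0,-0.5,-1]],
])

```text
time: 13.98
tool_pos: [0.47, -0.2465, 0.3003]
tcp_rot: [-2.872, -1.273, -0.0]
wrist_force: [0.3, -0.9, -4.7]
width: 0.149
grip_force: 58.7
```

Call:
jog_arm([
  [[0,0,0,0,0,-0.5,-1],[0,0,0,0,0,-0.5,-1],[0,0,0,0,0,-0.5,-1],[0,0,0,0,0,-0.48,-1],[0,0,0,0,0,-0.45,-1]],
])

```text
time: 14.4
tool_pos: [0.47, -0.2465, 0.3003]
tcp_rot: [-2.687, -1.627, -0.0]
wrist_force: [0.8, -0.2, -3.1]
width: 0.153
grip_force: 58.6
```

Call:
jog_arm([
  [[0,0,0,0,0,-0.4,-1],[0,0,0,0,0,-0.4,-1],[0,0,0,0,0,-0.35,-1],[0,0,0,0,0,-0.3,-1],[0,0,0,0,0,-0.25,-1]],
])

```text
time: 14.82
tool_pos: [0.47, -0.2465, 0.3003]
tcp_rot: [-2.533, -1.858, 0.0]
wrist_force: [0.2, 0.0, -4.9]
width: 0.152
grip_force: 58.7
```

Call:
jog_arm([
  [[0,0,0,0,0,-0.2,-1],[0,0,0,0,0,-0.15,-1],[0,0,0,0,0,-0.1,-1],[0,0,0,0,0,-0.05,-1],[0,0,0,0,0,0,-1]],
])

```text
time: 15.23
tool_pos: [0.47, -0.2465, 0.3003]
tcp_rot: [-2.486, -1.921, -0.0]
wrist_force: [0.5, -0.6, -4.5]
width: 0.146
grip_force: 58.7
```

```bash
python3 - <<'E'
from h import *
tray("side",(330,60,520,260))
tray("scene",(200,80,420,240))
print(read_state()["q"])
E
```

```text
side lime ctr~ [ 0.46641211 -0.2526773   0.1531982 ] 15
tcp [ 0.46997287 -0.24653297  0.30028982] toolz [ 0.  0. -1.] yyaw -14.62 w 0.14987551056844697 58.64871382713318 F [ 0.55 -0.22 -4.14] T [-0.036  0.008 -0.024] 15.2833
 pan ctr [ 0.4718 -0.2453] tab yaw -15.245749324492058 n 65 527 tilt deg x,y [0.55 0.48] rim z 0.13976566496379217
scene lime ctr~ [ 0.45834038 -0.25486161  0.15354449] 47
tcp [ 0.46995905 -0.24653247  0.30027111] toolz [-0.  0. -1.] yyaw -14.63 w 0.15053877347469583 58.64537715911865 F [-0.37  0.55 -3.93] T [-0.008  0.034  0.007] 15.3333
 pan ctr [ 0.4723 -0.248 ] tab yaw -13.28648522670642 n 81 477 tilt deg x,y [ 0.49 -0.23] rim z 0.14102659723471825
[-5.30078054e-01 -7.44708766e-03  1.91500979e+00  4.38467054e-05
  1.23405741e+00 -2.74758450e-01]
```

Call:
jog_arm([
  [[-0.02,0,0,0,0,0,-1],[-0.04,0,0,0,0,0,-1],[-0.04,0,0,0,0,0,-1],[-0.03,0,0,0,0,0,-1],[-0.02,0,0,0,0,0,-1]],
])

```text
time: 15.75
tool_pos: [0.4688, -0.2511, 0.3003]
tcp_rot: [2.486, 1.92, -0.0]
wrist_force: [0.2, -0.2, -4.9]
width: 0.145
grip_force: 58.7
```

Call:
jog_arm([
  [[0,0,0,0,0,0,-1],[0,0,0,0,0,0,-1],[0,0,0,0,0,0,-1],[0,0,0,0,0,0,-1],[0,0,0,0,0,0,-1]],
])

```text
time: 16.17
tool_pos: [0.4688, -0.2509, 0.3003]
tcp_rot: [2.486, 1.921, 0.0]
wrist_force: [-0.3, -0.1, -5.1]
width: 0.151
grip_force: 58.6
```

Call:
jog_arm([
  [[0,0,0,0,0,0,-1],[0,0,0,0,0,0,-1],[0,0,0,0,0,0,-1],[0,0,0,0,0,0,-1],[0,0,0,0,0,0,-1]],
])

```text
time: 16.58
tool_pos: [0.4688, -0.2509, 0.3003]
tcp_rot: [-2.486, -1.921, -0.0]
wrist_force: [-0.1, 0.4, -5.3]
width: 0.153
grip_force: 58.7
```

Call:
jog_arm([
  [[0,0,0,0,0,0,-1],[0,0,0,0,0,0,-1],[0,0,0,0,0,0,-1],[0,0,0,0,0,0,-1],[0,0,0,0,0,0,-1]],
])

```text
time: 17.0
tool_pos: [0.4688, -0.2509, 0.3003]
tcp_rot: [2.486, 1.921, 0.0]
wrist_force: [0.2, -0.2, -4.8]
width: 0.148
grip_force: 58.7
```

```bash
python3 - <<'E'
from h import *
tray("side",(330,60,520,260)); tray("scene",(200,80,420,240))
for _ in range(8): look("scene",(200,80,420,240))
tray("side",(330,60,520,260))
im,W=look("scene",(220,80,420,240),"pics/s4.png")
E
```

```text
side lime ctr~ [ 0.46316618 -0.25913899  0.15357534] 11
tcp [ 0.46882794 -0.25089704  0.30030354] toolz [ 0. -0. -1.] yyaw -14.62 w 0.15182862434671882 58.645745515823364 F [-0.42  0.12 -5.16] T [ 0.036  0.005 -0.01 ] 17.05
 pan ctr [ 0.4701 -0.2527] tab yaw -13.564343714579978 n 63 524 tilt deg x,y [ 0.21 -0.2 ] rim z 0.13996147718136637
scene lime ctr~ [ 0.45785711 -0.25952162  0.15291726] 47
tcp [ 0.46883401 -0.25089469  0.30029225] toolz [-0. -0. -1.] yyaw -14.62 w 0.14984340148039824 58.64823818206787 F [ 0.33 -0.41 -4.92] T [0.021 0.009 0.012] 17.1
 pan ctr [ 0.4706 -0.2534] tab yaw -12.694089302869022 n 83 461 tilt deg x,y [ 0.52 -0.34] rim z 0.14100972619630806
scene lime ctr~ [ 0.4572578  -0.25903559  0.15324132] 48
tcp [ 0.46883733 -0.25087607  0.3002753 ] toolz [ 0.  0. -1.] yyaw -14.62 w 0.15153395365300956 58.651573061943054 F [-0.44  0.33 -4.8 ] T [-0.058  0.063  0.03 ] 17.15
scene lime ctr~ [ 0.45694276 -0.25945836  0.15391627] 47
tcp [ 0.46881779 -0.25088511  0.30029424] toolz [-0.  0. -1.] yyaw -14.62 w 0.15242855196813707 58.65341305732727 F [ 0.14 -0.62 -4.76] T [-
[... 1246 characters left out ...]
55   0.30028062] toolz [ 0.  0. -1.] yyaw -14.62 w 0.14731036741368272 58.648197054862976 F [-0.61 -1.13 -4.  ] T [ 0.043 -0.003 -0.01 ] 17.5
side lime ctr~ [ 0.46254636 -0.25894741  0.15295142] 16
tcp [ 0.46882847 -0.25087704  0.3002585 ] toolz [-0.  0. -1.] yyaw -14.62 w 0.1476932054702284 58.64627659320831 F [-0.29 -0.55 -5.  ] T [ 0.025 -0.046 -0.031] 17.55
 pan ctr [ 0.4691 -0.2517] tab yaw -14.328783617485614 n 65 547 tilt deg x,y [0.28 0.06] rim z 0.13993099788743715
scene lime ctr~ [ 0.45726547 -0.25932762  0.15374722] 45
tcp [ 0.46883718 -0.25088159  0.30030017] toolz [ 0. -0. -1.] yyaw -14.62 w 0.1494147702182453 58.65210235118866 F [-0.73 -0.26 -4.3 ] T [ 0.005 -0.022  0.062] 17.6
```

View pics/s4.png

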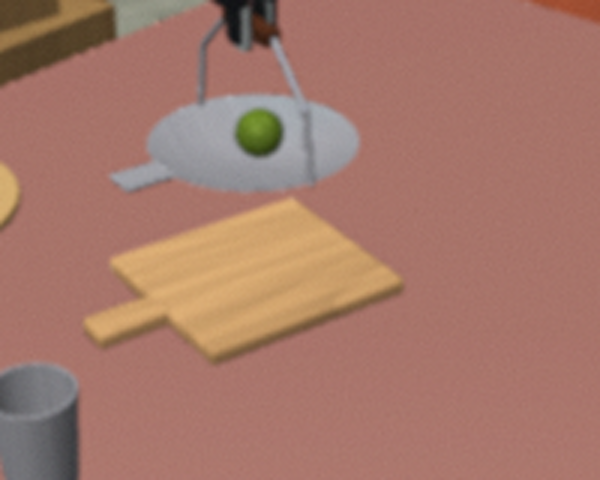

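```bash
python3 - <<'E'
from h import *
np.set_printoptions(precision=4,suppress=True)
def ray(p,Rw,tw,u,v,z):
    K=np.array([[p["fx"],0,p["cx"]],[0,p["fy"],p["cy"]],[0,0,1.]])
    r=cv2.undistortPoints(np.array([[[u,v]]],float),K,np.array([p["k1"],0,0,0.])).ravel(); d=Rw@[*r,1]; return tw+d*(z-tw[2])/d[2]
def blob(im,box):
    x0,y0,x1,y1=box; c=im[y0:y1,x0:x1].astype(int); m=((c[...,1]>c[...,0]+18)&(c[...,1]>c[...,2]+8)).astype(np.uint8)
    n,l,s,ce=cv2.connectedComponentsWithStats(m); i=1+s[1:,4].argmax(); return ce[i]+[x0,y0],s[i]
for n,b0,b1 in (("scene",(420,225,465,265),(270,90,350,150)),("side",(265,265,310,300),(330,60,520,260))):
    im,d,p,Rw,tw=cam(n)
    i0=np.load(n+"0.npz")["im"]; c,s=blob(i0,b0); print(n,"start",c,s[2:],ray(p,Rw,tw,*c,.028))
    c,s=blob(im,b1); print("  now",c,s[2:],ray(p,Rw,tw,*c,.1433))
    if n=="scene":
        print("  eye",ray(p,Rw,tw,443.3,234,.0585),ray(p,Rw,tw,310.7,127.7,.1433),ray(p,Rw,tw,306.3,124.3,.1433))
E
```

```text
scene start [441.0108 244.5884] [ 19  19 277] [0.5155 0.188  0.028 ]
  now [305.7807 123.246 ] [ 16  16 187] [ 0.453  -0.2605  0.1433]
  eye [0.5163 0.1891 0.0585] [ 0.4631 -0.2343  0.1433] [ 0.4565 -0.2554  0.1433]
side start [286.2072 278.8964] [ 17  17 222] [0.5194 0.1881 0.028 ]
  now [421.1404 166.2921] [ 15  15 178] [ 0.4574 -0.2585  0.1433]
```

The tray is level, still and centred within about 2 mm of the board. Its underside is about 99 mm above the board and the tab is in line with the neck. The lime is at rest about 15 mm from the centre of the 180 mm tray, inside the shallow part of the dish. Handing in.

```bash
python3 -c "
from h import *
print(bot.finish_job())"
```

```text
the job is handed in; nothing more can be done
None
```

I handed the job in with the arm still holding the tray still and level: centred about 10 cm above the board, tab in line with the neck, and the lime at rest about 15 mm off the tray's centre, a shift I left uncorrected (no verdict was returned).

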